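# Unlock the chemical carousel, bring the red jar to the front and hold it there

### The arm

A 7-joint arm with a two-finger parallel gripper is mounted at the origin on the work surface. World frame = base frame: x ahead of the robot, y to its left, z up, the work surface at z = 0. Lengths are in m, angles in rad, forces in N, time in s.
With the tool pointing down it reaches from about 0.425 to 0.875 m from the base axis. Payload 4.7 kg.
Tool frame: the origin (TCP) lies between the finger pads; the fingertips stand 14 mm ahead of it and the grasp point (between the pads) lies 5 mm behind it; z points along the fingers, y is the line along which they close (so a half turn about z gives the same grasp; the last joint's range is limited). The gripper opens to 87 mm and grips with 3 to 60 N. Pads are 19 mm wide; open, the fingers measure 117 mm over their backs; the gripper's body (75 mm by 190 mm) begins 51 mm behind the grasp point.
Start: joints at [-1.217, 0.321, -0.07, 1.45, 0.023, 1.371, -0.057], TCP at [0.217, 0.613, 0.214] pointing down, gripper open.
Joint ranges: [-2.86, 2.86], [-0.3, 2.09], [-1.38, 1.24], [0.06, 2.45], [-1.56, 4.7], [0.09, 2.05], [-2.69, 2.69]. Speed limits (rad/s): [2.57, 2.57, 3.14, 3.14, 3.14, 3.14, 3.14].

### API

Orientations are given as a rotation vector (axis times angle).
In Python, from bench import ctrl gives the robot as it stands.
- The arm moves only by the tool step_arm, never from a script. Its argument "commands" is a list of rows, each an object with "travel": the shift along the tool's x, y, z in m, a list of three; "turn": the turn, a rotation vector about the tool's x, y, z in degrees, a list of three. A call has 1 to 5 rows; each row is the pose to reach, as a shift and turn from the pose commanded when the call began, along the tool's axes at that moment; what a row does not reach only later rows make up. A row lasts 1/10 s, in which the tool goes at most 50 mm and 8.59 degrees, less where a joint would pass 70% of its speed; a pose out of reach is approached as far as the arm can. A call with a gripper value outside its range is refused whole. "gripper" is the opening, from 0 (shut) to 1 (fully open), set as the call begins (left out, the last holds). The fingers move at their own pace and stop on an object; "force" is the grip in N (left out, the last holds). Time passes only in rows, so rows that repeat a pose let the fingers close. It gives the time, the measured TCP pose, the force, the opening and the grip force at its end, in the units of the state.
- ctrl.get_state(): the state, without advancing time (a new reading comes with each control period).
- ctrl.get_image(name): name is "scene" or "top"; returns the picture (480x640x3 uint8, red, green, blue); there is no depth.
- ctrl.camera_model(name): a dict with "fx", "fy", "cx", "cy" (pixels), "k1" (the pictures are not rectified: a ray, as slopes to the right and down, at radius r is drawn at 1 + k1 r^2 times it, then the intrinsics apply), "R" (3x3) and "t" (3): a world point X has camera coordinates R X + t. Camera axes: x right, y down, z forward; pixel columns grow to the right and rows downward; lengths in m; the calibration is good to about 2 mm. A picture is of the moment at which its call begins. camera_model takes no time and is no camera call.
- ctrl.close_job(): hands the job in; it is judged then, once.
The state is a dict: "time": time; "joint_positions": joint angles; "qd": joint speeds; "joint_torque": joint torques, N m; "position": TCP position; "tool_rot": TCP orientation; "ft_force": force on the tool from outside, world axes, zero at the start; "torque": the same for the moment, N m; "grip_width": opening from 0.0 (shut) to 1.0 (fully open); "grip_force": force on a finger pad.
Only numpy, scipy, OpenCV 4.12 (cv2) and the standard library are available. Lean on these libraries where they do the work, as an engineer would, in place of code of your own. Each camera call takes 0.05 s, during which the arm holds its last target. There are 200 camera calls.

### The job

Pull the yellow lock clip straight up out of its sprung catch and leave it in the blue tray. Then, by its upright metal handle, turn the carousel until the red-capped jar stands in front at the white arrow, and hold it still there: a spring turns the carousel back when it is let go, so finish while still gripping the handle. Keep all five jars upright in their places, and leave the jug, the red wand and the brush head where they are.

Things in the scene. Friction and masses are not known exactly. Their poses are not given: they have to be found in the camera images.
- caddy: Fixed grey base of the carousel, a round plate 252 mm across, 12 mm thick; origin on the turning axis at bench level. Its -x axis points to the front, marked by a white arrow on a lug. At 72 degrees counter-clockwise (from above) from its +x, 165 mm from the axis, is the lock clip's dock: small rails and roller housings, at most 42 mm high. Place and yaw vary (up to 0.45 rad).
- carousel (a joint): Turn of the black disc (244 mm across, top 34 mm above the bench), rad, positive counter-clockwise from above; starts at 0, stops at +-2.9. The clip blocks it (0.13 rad of play). Freed, a light spring turns it back to 0 (0.06 N m per rad, under 3 N at the handle). Five jars stand on it, loose between steel pins, 85 mm from the axis, 72 degrees apart; at 0 the white-capped one is at the front.
- handle: Upright round aluminium handle post with a black top, 16 mm in diameter, 62 mm tall, on a dark crank arm above the jars, 60 mm from the turning axis; origin at its foot on the crank arm, 134 mm above the bench (top at 196 mm). It spins freely on its own axis, so a gripper may keep its heading while leading it round.
- handle_grip (a point): Where to grip the handle post: on its axis, 38 mm above its foot, 172 mm above the bench; nothing stands as high as this around it.
- front_spot (a point): Point at the front of the carousel, 85 mm from the axis on the caddy's -x side, 65 mm above the bench: where the centre of the front jar stands.
- lock_grip (a point): Grip point of the yellow lock clip, on its upright bar's axis, 80 mm above its foot, 25 mm below its top, 92 mm above the bench at the start. The bar is 24 mm (its x) by 12 mm (its y), 105 mm tall: grip across its y, with nothing beside it at this height. Axes are the clip's: z up the bar, -x towards the carousel axis (yaw at the start: the caddy's plus 72 degrees).
- lock_mid (a point): Centre of the same yellow clip, on the bar's axis 52.5 mm above its foot.
- tray: Fixed blue open tray, 200 mm (its x) by 170 mm (its y), 35 mm high, walls and floor 4 mm; origin at the centre of its underside, on the bench.
- jug: Bystander: translucent jug, about 100 x 130 x 186 mm high; origin at the centre of its underside.
- wand: Bystander: red brush wand lying on the bench, 240 mm long along its x, 26 mm high; origin under its middle.
- brush_head: Bystander: small steel brush head standing on the bench, 28 mm across, 55 mm tall; origin at its underside.
- jar_red_mid (a point): Centre (31 mm above its underside) of the marked jar: white jar with red cap and red label, 44 mm across, 62 mm tall, top 96 mm above the bench. It starts in any of the four places of the carousel other than the front.
- jar_white_mid (a point): Centre (31 mm above its underside) of the white-capped jar, 44 mm across, 62 mm tall.
- jar_blue_mid (a point): Centre (31 mm above its underside) of the blue-capped jar, 44 mm across, 62 mm tall.
- jar_grey_mid (a point): Centre (31 mm above its underside) of the grey-capped jar, 44 mm across, 62 mm tall.
- jar_black_mid (a point): Centre (31 mm above its underside) of the black-capped jar, 44 mm across, 62 mm tall.
- lock: The yellow lock clip, about 0.12 kg; origin at the centre of its foot, 12 mm above the bench at the start, axes as lock_grip. A steel tongue reaches 54 mm along its -x, 28 to 40 mm above the foot, between two teeth of the disc. The foot sits between two sprung rollers: pulling straight up takes about 8 N over the first 6 mm; it is clear of rails and teeth after 35 mm.
Things that resemble listed ones, but are neither listed nor needed, are in the scene too. Of the things like the part that bears jar_red_mid, leave any that is orange; of the rest the smaller one is meant.

How it is judged:
On the way, in this order (a step that is already met when the one before it is completed fails the run):
1. the lock clip is pulled up out of its catch, clear of the carousel (z of lock_mid in the frame of caddy above 0.105 m), for 0.1 s.
2. the lock clip has been left in the blue tray and let go (x of lock_mid in the frame of tray between -0.1 and 0.1 m and y of lock_mid in the frame of tray between -0.085 and 0.085 m and z of lock_mid in the frame of tray below 0.08 m and contact force between the fingers and lock below 0.1 N and linear speed of lock below 0.03 m/s), for 0.2 s.
3. the fingers hold the handle and the red-capped jar is at the front, at rest (horizontal distance between jar_red_mid and front_spot below 0.012 m and contact force between the fingers and handle above 1 N and velocity of joint carousel between -0.08 and 0.08 rad/s), for 0.2 s.
At the end, for the whole second after the job is handed in: Red-capped jar within 12 mm (from above) of the front spot, carousel still (under 0.08 rad/s), fingers on the handle with over 1 N; clip in the tray (centre inside its outline, under 80 mm above its underside); all five jars upright within 0.2 rad in their places (all of step 3 and x of lock_mid in the frame of tray between -0.1 and 0.1 m and y of lock_mid in the frame of tray between -0.085 and 0.085 m and z of lock_mid in the frame of tray below 0.08 m and angle between each of jar_white_mid, jar_red_mid, jar_blue_mid, jar_grey_mid, jar_black_mid's own z axis and vertical below 0.2 rad and z of jar_white_mid in the frame of caddy between 0.055 and 0.08 m and z of jar_red_mid in the frame of caddy between 0.055 and 0.08 m and z of jar_blue_mid in the frame of caddy between 0.055 and 0.08 m and z of jar_grey_mid in the frame of caddy between 0.055 and 0.08 m and z of jar_black_mid in the frame of caddy between 0.055 and 0.08 m); the arm keeps its last pose, push and grip.
It fails at once if the jug, the wand or the brush head is moved more than 30 mm (distance of any of jug, wand, brush_head from where it was at the start of the episode above 0.03 m).
It fails at once if a jar is tipped or lifted out of its place (angle between any of jar_white_mid, jar_red_mid, jar_blue_mid, jar_grey_mid, jar_black_mid's own z axis and vertical above 0.4 rad or z of any of jar_white_mid, jar_red_mid, jar_blue_mid, jar_grey_mid, jar_black_mid in the frame of caddy above 0.085 m).
It also fails if it takes over 58 s, if anything falls off the work surface, if the arm or the gripper's body presses on something with over 40 N, if the wrist force passes 120 N, or if a joint passes its speed limit or range.

## Working session

There is one attempt and no reset: what is moved stays moved. The work goes in short steps, Python scripts to look and compute and a tool call to move; the robot and the scene stay as the last step left them, time stands still between calls to the robot, and variables do not carry over. Pictures are saved under pics/ and viewed, at most 10 in all, crops included, and the job is handed in when it is done.

Besides the shell and the picture viewer there is one more tool, called after "Request:" as name(argument=value, ...) on one line, values as JSON. step_arm: Moves the arm, as the interface text tells. Its arguments: {"type":"object","properties":{"commands":{"type":"array"},"gripper":{"type":"number"},"force":{"type":"number"}},"required":["commands"]}

```bash
mkdir -p pics; ls; python3 - <<'E'
from bench import ctrl
import cv2
s=ctrl.get_state()
print(s)
for n in("scene","top"):
    cv2.imwrite(f"pics/{n}0.png",ctrl.get_image(n)[:,:,::-1]); print(ctrl.camera_model(n))
E
```

```text
pics
{'time': 0.0, 'joint_positions': array([-1.2168897 ,  0.32181776, -0.07008155,  1.45168243,  0.0225702 ,
        1.37081578, -0.056917  ]), 'qd': array([ 5.74139376e-05, -8.73915240e-04, -4.95607763e-04, -1.34110483e-03,
       -1.18815893e-04, -6.51546247e-04,  6.61803718e-05]), 'joint_torque': array([ 4.68200471e-05, -4.91305089e+01, -4.04218035e-01, -3.12515795e+01,
       -6.38970640e-02,  4.40039474e-02,  1.76147032e-04]), 'position': array([0.21649403, 0.61226904, 0.21276119]), 'tool_rot': array([-5.31151678e-01, -3.09610442e+00,  3.01521989e-03]), 'ft_force': array([-0.64773876, -0.36201247, -0.25057135]), 'torque': array([8.63694977e-05, 4.65327202e-03, 5.83957675e-02]), 'grip_force': 0.0, 'grip_width': 1.003034049229663}
{'fx': 588.8311151750976, 'fy': 588.8311151750976, 'cx': 306.78483874817056, 'cy': 238.48064497332177, 'k1': 0.0006500446265287233, 'R': array([[-0.74949503,  0.66171202,  0.01985965],
       [ 0.3482794 ,  0.41963925, -0.83821498],
       [-0.56299082, -0.62132126, -0.5449782 ]]), 't': array([ 0.38028317, -0.08377967,  1.65796734])}
{'fx': 482.4888352097483, 'fy': 482.4888352097483, 'cx': 321.34529868778645, 'cy': 235.95439617794304, 'k1': -0.1042756488265747, 'R': array([[-1.51693192e-01, -9.88427446e-01,  6.00362786e-04],
       [-9.66593770e-01,  1.48215381e-01, -2.09114047e-01],
       [ 2.06605081e-01, -3.23014843e-02, -9.77891075e-01]]), 't': array([0.10268505, 0.55953734, 1.00626716])}
```

View pics/top0.png

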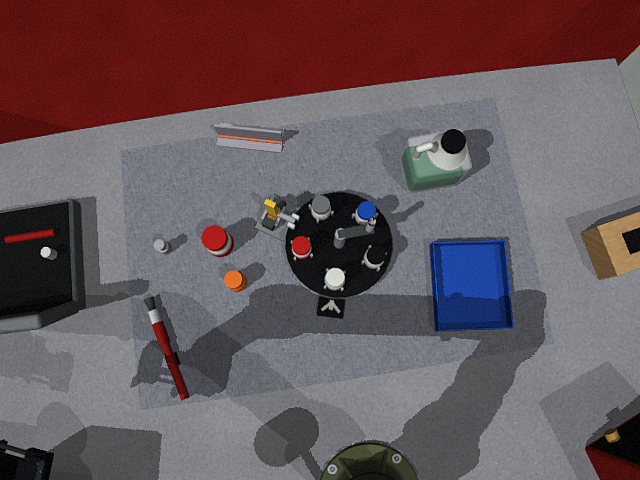

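View pics/scene0.png

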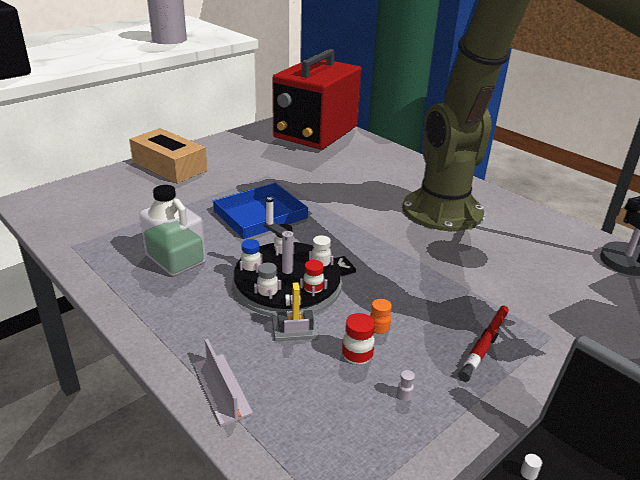

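Top: the small red jar on the carousel is at (302,246), the white jar at the front (335,278) by the arrow (330,307), the clip at (271,208), the tray around (471,285). The lone big red jar (217,240) and the orange one (235,281) are decoys. Next, a magnified crop.

```bash
cat > h.py <<'E'
import numpy as np, cv2
from bench import ctrl
def ray(n,u,v):
    m=ctrl.camera_model(n); R=np.array(m["R"]);t=np.array(m["t"])
    K=np.array([[m["fx"],0,m["cx"]],[0,m["fy"],m["cy"]],[0,0,1]])
    x,y=cv2.undistortPoints(np.array([[[u,v]]],float),K,np.array([m["k1"],0,0,0,0]))[0,0]
    return -R.T@t, R.T@np.array([x,y,1])
def onz(n,u,v,z):
    o,d=ray(n,u,v); return o+d*(z-o[2])/d[2]
def proj(n,X):
    m=ctrl.camera_model(n)
    K=np.array([[m["fx"],0,m["cx"]],[0,m["fy"],m["cy"]],[0,0,1]])
    return cv2.projectPoints(np.array([X],float),cv2.Rodrigues(np.array(m["R"]))[0],np.array(m["t"]),K,np.array([m["k1"],0,0,0]))[0][0,0]
def tri(a,b):
    (o,d),(p,e)=a,b
    s=np.linalg.lstsq(np.c_[d,-e],p-o,rcond=None)[0]
    return (o+d*s[0]+p+e*s[1])/2, np.linalg.norm(o+d*s[0]-p-e*s[1])
E
python3 - <<'E'
from h import *
a=cv2.imread("pics/top0.png");b=cv2.imread("pics/scene0.png")
A=cv2.resize(a[180:325,250:410],None,fx=3.75,fy=3.75,interpolation=cv2.INTER_CUBIC)[:,:]
B=cv2.resize(b[190:340,225:355],None,fx=3.6,fy=3.6,interpolation=cv2.INTER_CUBIC)
cv2.imwrite("pics/cA.png",A);cv2.imwrite("pics/cB.png",B)
hs=cv2.cvtColor(a,cv2.COLOR_BGR2HSV)
def blobs(n,lo,hi,minA=15):
    k,_,st,c=cv2.connectedComponentsWithStats(cv2.inRange(hs,lo,hi))
    for i in range(1,k):
        if st[i,4]>=minA: print(n,st[i],c[i].round(1))
blobs("yel",(20,120,100),(35,255,255));blobs("blue",(105,120,60),(125,255,255),40)
E
```

```text
yel [264 199  13  19 147] [270.1 207.3]
blue [357 201  19  19 276] [366.1 209.7]
blue [ 429  240   84   91 6638] [470.2 284.1]
```

View pics/cA.png

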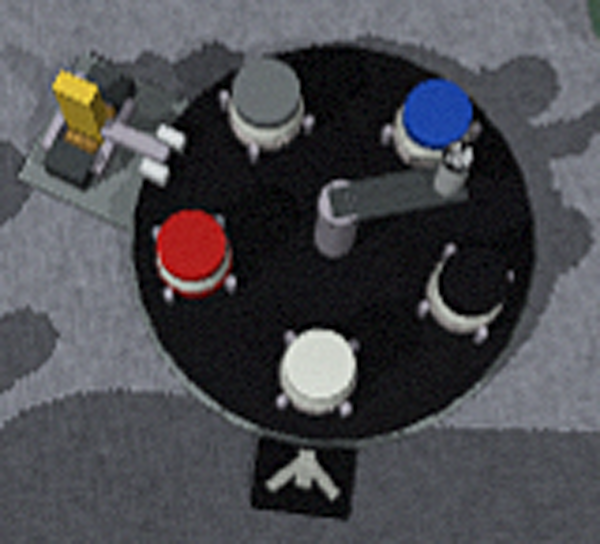

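View pics/cB.png

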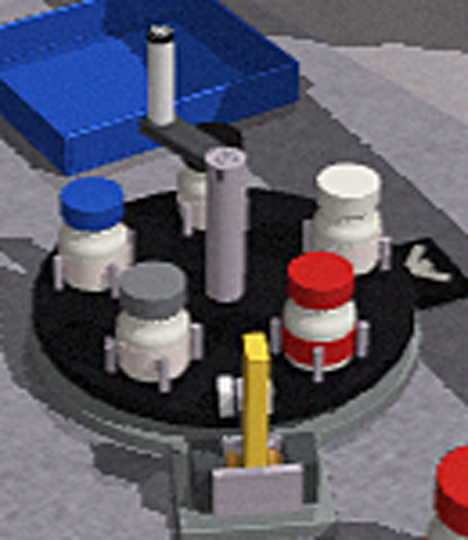

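Crop A: caps red (191,244), white (318,367), black (479,280), blue (437,113), grey (266,92), clip top about (77,85), handle top (459,155). Crop B: handle top (160,33), clip top (257,345).

```bash
python3 - <<'E'
from h import *
pa=lambda x,y:(250+(x+.5)/3.75-.5,180+(y+.5)/3.75-.5)
pb=lambda x,y:(225+(x+.5)/3.6-.5,190+(y+.5)/3.6-.5)
caps=dict(white=(318,367),black=(479,280),blue=(437,113),grey=(266,92),red=(191,244))
P=np.array([onz("top",*pa(*c),.096)[:2] for c in caps.values()])
z=P[:,0]+1j*P[:,1]; k=np.exp(1j*(np.pi+np.arange(5)*2*np.pi/5))
c=z.mean(); w=((z-c)*k.conj()).mean(); yaw=np.angle(w)
print("c",c,"r",abs(w),"yaw",yaw,"res",abs(z-c-w*k).round(4), abs(z-c).round(4))
d=c+.165*np.exp(1j*(yaw+np.radians(72))); print("dock",d,"clip yaw",yaw+np.radians(72))
print("proj clip top",proj("top",[d.real,d.imag,.117]),"meas",pa(77,85),proj("scene",[d.real,d.imag,.117]),pb(257,345))
print("tri clip",tri(ray("top",*pa(77,85)),ray("scene",*pb(257,345))))
H,e=tri(ray("top",*pa(459,155)),ray("scene",*pb(160,33)));print("handle",H,e,onz("top",*pa(459,155),.196))
h=H[0]+1j*H[1]-c; print("handle r, ang rel caddy",abs(h),np.angle(h)-yaw)
hf=c+.06*np.exp(1j*np.angle(h)); print(hf)
a=cv2.imread("pics/top0.png");hs=cv2.cvtColor(a,cv2.COLOR_BGR2HSV)
m=cv2.inRange(hs,(105,120,40),(125,255,255));m[:,:420]=0
q=cv2.boxPoints(cv2.minAreaRect(cv2.findNonZero(m)));T=np.array([onz("top",*x,.035)[:2] for x in q]);print("tray",T,T.mean(0))
s=ctrl.get_state();print(s["position"],cv2.Rodrigues(s["tool_rot"])[0])
for n,pp in dict(brush=(162,250),jug=(437,165),bigred=(214,236)).items(): print(n,onz("top",*pp,.05))
E
```

```text
c (0.5510106520536904-0.02045545007972216j) r 0.08530967610529962 yaw -0.27801174941016965 res [0.0013 0.0021 0.0012 0.0006 0.001 ] [0.0859 0.0869 0.0842 0.0848 0.0848]
dock (0.6431076617011617+0.11645014079951685j) clip yaw 0.9786253120257475
proj clip top [269.49508876 203.26294292] meas (270.1666666666667, 202.3) [295.44122847 284.6807294 ] (296.02777777777777, 285.47222222222223)
tri clip (array([0.6439456 , 0.11626337, 0.11584733]), np.float64(0.003932317656451735))
handle [ 0.55376825 -0.07964995  0.19429916] 0.0021322117472075326 [ 0.55415567 -0.08018805  0.196     ]
handle r, ang rel caddy 0.059258694130984696 -1.2462327736149348
(0.5538027515788043-0.08039044970633313j)
tray [[ 0.5231776  -0.22251422]
 [ 0.50712605 -0.40500213]
 [ 0.30375179 -0.37222721]
 [ 0.32188518 -0.1963182 ]] [ 0.41398515 -0.29901544]
[0.21649614 0.61235179 0.21286617] [[-9.42854313e-01  3.33204909e-01 -4.81656726e-04]
 [ 3.33205245e-01  9.42852893e-01 -1.63947060e-03]
 [-9.21482137e-05 -1.70627247e-03 -9.99998540e-01]]
brush [0.59285739 0.37393981 0.05      ]
jug [ 0.69629805 -0.27442985  0.05      ]
bigred [0.60688767 0.2539163  0.05      ]
```

```bash
cat >> h.py <<'E'
def plan(p,ydeg=None):
    "travel (tool axes) and turn about tool z to reach TCP p with tool y at world heading ydeg (mod 180)"
    s=ctrl.get_state(); R=cv2.Rodrigues(s["tool_rot"])[0]
    h=np.degrees(np.arctan2(R[1,1],R[0,1]))
    print("t",round(s["time"],2),"travel mm",(R.T@(np.array(p)-s["position"])*1000).round(1),"turn z",None if ydeg is None else [round(h-ydeg,1),round(h-ydeg+180,1)],"heading",h.round(2),"pos",s["position"].round(4),"tilt",R[:,2].round(4),"j7",s["joint_positions"][6].round(2),"F",np.round(s["ft_force"],1),"grip",round(s["grip_width"],3),s["grip_force"])
E
python3 -c "
from h import *
plan([.6435,.1165,.2],-33.9)"
```

```text
t 0.1 travel mm [-567.8 -325.2   13.5] turn z [np.float64(104.4), np.float64(284.4)] heading 70.54 pos [0.2165 0.6124 0.2129] tilt [-5.0e-04 -1.6e-03 -1.0e+00] j7 -0.06 F [ 0.1 -0.8  0.4] grip 1.003 0.0
```

Request:
step_arm(commands=[{"travel":[-0.568,-0.325,0],"turn":[0,0,104.5]},{"travel":[-0.568,-0.325,0],"turn":[0,0,104.5]},{"travel":[-0.568,-0.325,0],"turn":[0,0,104.5]},{"travel":[-0.568,-0.325,0],"turn":[0,0,104.5]},{"travel":[-0.568,-0.325,0],"turn":[0,0,104.5]}], gripper=0.6)

```text
time: 0.6
position: [0.3807, 0.4216, 0.2136]
tool_rot: [-1.636, -2.682, 0.001]
ft_force: [0.6, 0.2, 0.4]
grip_width: 0.651
grip_force: 0.0
```

```bash
python3 -c "
from h import *
plan([.6435,.1165,.2],-33.9)"
```

```text
t 0.6 travel mm [-391.4   94.2   13.6] turn z [np.float64(61.1), np.float64(241.1)] heading 27.22 pos [0.3807 0.4216 0.2136] tilt [-3.e-04 -2.e-04 -1.e+00] j7 -0.39 F [0.6 0.2 0.4] grip 0.651 0.0
```

Request:
step_arm(commands=[{"travel":[-0.391,0.094,0.01],"turn":[0,0,61]},{"travel":[-0.391,0.094,0.01],"turn":[0,0,61]},{"travel":[-0.391,0.094,0.01],"turn":[0,0,61]},{"travel":[-0.391,0.094,0.01],"turn":[0,0,61]},{"travel":[-0.391,0.094,0.01],"turn":[0,0,61]}])

```text
time: 1.1
position: [0.5449, 0.2333, 0.2074]
tool_rot: [-2.505, -1.896, 0.0]
ft_force: [0.6, 0.6, 0.3]
grip_width: 0.601
grip_force: 0.0
```

```bash
python3 -c "
from h import *
plan([.6435,.1165,.2],-33.9)"
```

```text
t 1.1 travel mm [-85.7 126.6   7.4] turn z [np.float64(18.1), np.float64(198.1)] heading -15.75 pos [0.5449 0.2333 0.2074] tilt [-2.e-04  1.e-04 -1.e+00] j7 -0.66 F [0.6 0.6 0.3] grip 0.601 0.0
```

Request:
step_arm(commands=[{"travel":[-0.086,0.127,0.01],"turn":[0,0,18.1]},{"travel":[-0.086,0.127,0.01],"turn":[0,0,18.1]},{"travel":[-0.086,0.127,0.01],"turn":[0,0,18.1]},{"travel":[-0.086,0.127,0.01],"turn":[0,0,18.1]},{"travel":[-0.086,0.127,0.01],"turn":[0,0,18.1]}])

```text
time: 1.6
position: [0.6439, 0.1161, 0.1967]
tool_rot: [2.77, 1.481, -0.003]
ft_force: [0.8, 0.1, 0.0]
grip_width: 0.598
grip_force: 0.0
```

```bash
python3 - <<'E'
from h import *
plan([.6435,.1165,.087],-33.9)
b=ctrl.get_image("scene")[:,:,::-1];a=ctrl.get_image("top")[:,:,::-1]
f=lambda i,x,y:cv2.resize(i[y:y+150,x:x+130],(390,450),interpolation=cv2.INTER_CUBIC)
cv2.imwrite("pics/d1.png",np.hstack([f(a,210,140),f(b,230,190)]))
E
```

```text
t 1.6 travel mm [  0.3  -0.5 109.7] turn z [np.float64(0.2), np.float64(180.2)] heading -33.73 pos [0.6439 0.1161 0.1967] tilt [-0.0014 -0.0013 -1.    ] j7 -0.68 F [0.8 0.1 0. ] grip 0.598 0.0
```

View pics/d1.png

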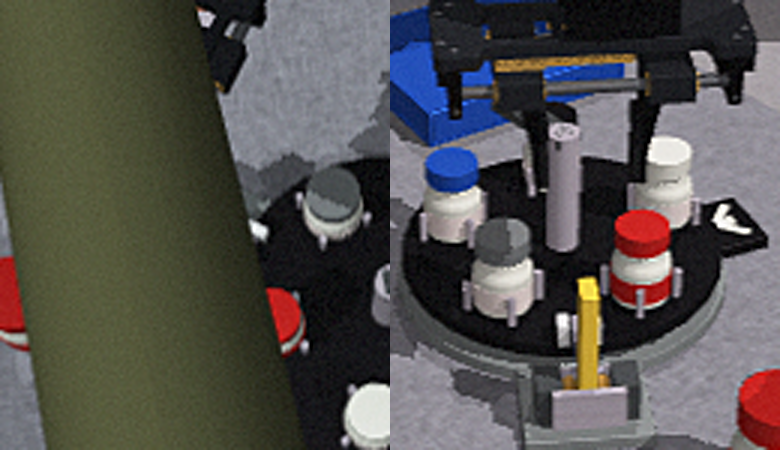

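Right half (scene): fingers at x≈537 and x≈642 straddle the clip (588); aligned. Descend.

Request:
step_arm(commands=[{"travel":[0,0,0.04],"turn":[0,0,0]},{"travel":[0,0,0.075],"turn":[0,0,0]},{"travel":[0,0,0.1],"turn":[0,0,0]},{"travel":[0,0,0.109],"turn":[0,0,0]},{"travel":[0,0,0.109],"turn":[0,0,0]}])

```text
time: 2.2
position: [0.6422, 0.1203, 0.0876]
tool_rot: [-2.764, -1.49, 0.003]
ft_force: [-0.3, 0.3, -1.0]
grip_width: 0.602
grip_force: 0.0
```

Request:
step_arm(commands=[{"travel":[0,0,0],"turn":[0,0,0]},{"travel":[0,0,0],"turn":[0,0,0]},{"travel":[0,0,0],"turn":[0,0,0]},{"travel":[0,0,0],"turn":[0,0,0]},{"travel":[0,0,0],"turn":[0,0,0]}], gripper=0, force=35)

```text
time: 2.7
position: [0.6439, 0.1184, 0.0892]
tool_rot: [2.768, 1.487, 0.001]
ft_force: [0.7, -0.8, -0.1]
grip_width: 0.229
grip_force: 0.0
```

Request:
step_arm(commands=[{"travel":[0,0,0],"turn":[0,0,0]},{"travel":[0,0,0],"turn":[0,0,0]},{"travel":[0,0,0],"turn":[0,0,0]},{"travel":[0,0,0],"turn":[0,0,0]}])

```text
time: 3.1
position: [0.6439, 0.1183, 0.0888]
tool_rot: [2.767, 1.486, 0.001]
ft_force: [1.2, -0.3, 0.7]
grip_width: 0.135
grip_force: 35.0
```

```bash
python3 -c "
from h import *
plan([.6435,.1165,.2],-33.9)"
```

```text
t 3.1 travel mm [  -1.7    0.7 -111.2] turn z [np.float64(0.4), np.float64(180.4)] heading -33.52 pos [0.6439 0.1183 0.0888] tilt [ 6.e-04 -1.e-04 -1.e+00] j7 -0.65 F [ 1.2 -0.3  0.7] grip 0.135 34.98651444911957
```

Request:
step_arm(commands=[{"travel":[0,0,-0.006],"turn":[0,0,0]},{"travel":[0,0,-0.014],"turn":[0,0,0]},{"travel":[0,0,-0.025],"turn":[0,0,0]},{"travel":[0,0,-0.038],"turn":[0,0,0]},{"travel":[0,0,-0.05],"turn":[0,0,0]}])

```text
time: 3.6
position: [0.6437, 0.1186, 0.1404]
tool_rot: [-2.767, -1.487, -0.001]
ft_force: [0.3, 0.3, -1.5]
grip_width: 0.132
grip_force: 35.0
```

Request:
step_arm(commands=[{"travel":[0,0,-0.03],"turn":[0,0,0]},{"travel":[0,0,-0.06],"turn":[0,0,0]},{"travel":[0,0,-0.09],"turn":[0,0,0]},{"travel":[0,0,-0.12],"turn":[0,0,0]},{"travel":[0,0,-0.13],"turn":[0,0,0]}])

```text
time: 4.1
position: [0.6451, 0.1185, 0.2736]
tool_rot: [2.766, 1.486, 0.01]
ft_force: [0.8, -0.2, -1.4]
grip_width: 0.134
grip_force: 35.0
```

```bash
python3 - <<'E'
from h import *
T=np.array([ [0.5231776,-0.22251422],[0.50712605,-0.40500213],[0.30375179,-0.37222721],[0.32188518,-0.1963182]])
print(T-np.roll(T,1,0))
plan([.6435,.1165,.27],-33.9)
b=ctrl.get_image("scene")[:,:,::-1]
cv2.imwrite("pics/e1.png",b[20:420,100:500])
E
```

```text
[[ 0.20129242 -0.02619602]
 [-0.01605155 -0.18248791]
 [-0.20337426  0.03277492]
 [ 0.01813339  0.17590901]]
t 4.1 travel mm [-2.6 -0.3  3.6] turn z [np.float64(0.4), np.float64(180.4)] heading -33.51 pos [0.6451 0.1185 0.2736] tilt [ 0.0063  0.002  -1.    ] j7 -0.69 F [ 0.8 -0.2 -1.4] grip 0.134 34.983739256858826
```

View pics/e1.png

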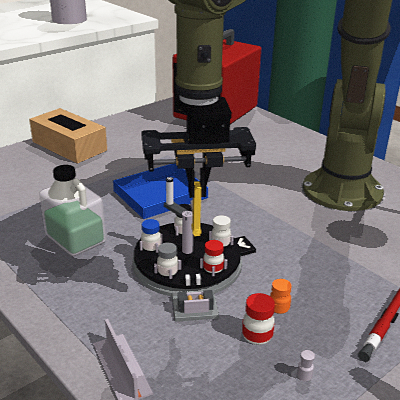

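Clip is out and held (yellow bar at (197,210) below the fingers), carousel jars all in place. Raise over the handle, then go to the tray.

Request:
step_arm(commands=[{"travel":[0,0,-0.025],"turn":[0,0,0]},{"travel":[-0.01,0,-0.05],"turn":[0,0,0]},{"travel":[-0.05,0.004,-0.055],"turn":[0,0,0]},{"travel":[-0.09,0.007,-0.055],"turn":[0,0,0]},{"travel":[-0.13,0.01,-0.055],"turn":[0,0,0]}])

```text
time: 4.65
position: [0.5789, 0.0033, 0.3223]
tool_rot: [-2.767, -1.487, 0.003]
ft_force: [0.9, -0.2, -1.0]
grip_width: 0.134
grip_force: 35.0
```

Request:
step_arm(commands=[{"travel":[-0.045,0.0035,0],"turn":[0,0,0]},{"travel":[-0.09,0.007,0],"turn":[0,0,0]},{"travel":[-0.135,0.0105,0],"turn":[0,0,0]},{"travel":[-0.18,0.014,0],"turn":[0,0,0]},{"travel":[-0.225,0.0175,0],"turn":[0,0,0]}])

```text
time: 5.15
position: [0.4688, -0.1939, 0.3223]
tool_rot: [-2.766, -1.486, 0.002]
ft_force: [0.1, -0.2, -0.9]
grip_width: 0.133
grip_force: 35.0
```

```bash
python3 -c "
from h import *
plan([.414,-.299,.2],-33.5)"
```

```text
t 5.15 travel mm [-117.9   12.5  122.3] turn z [np.float64(0.0), np.float64(180.0)] heading -33.49 pos [ 0.4688 -0.1939  0.3223] tilt [-1.7e-03  9.0e-04 -1.0e+00] j7 -0.26 F [ 0.1 -0.2 -0.9] grip 0.133 34.985674023628235
```

Request:
step_arm(commands=[{"travel":[-0.04,0.004,0],"turn":[0,0,0]},{"travel":[-0.08,0.008,0.02],"turn":[0,0,0]},{"travel":[-0.118,0.012,0.05],"turn":[0,0,0]},{"travel":[-0.118,0.012,0.09],"turn":[0,0,0]},{"travel":[-0.118,0.012,0.122],"turn":[0,0,0]}])

```text
time: 5.65
position: [0.4132, -0.2983, 0.1988]
tool_rot: [-2.768, -1.481, 0.001]
ft_force: [0.3, -0.3, -1.9]
grip_width: 0.135
grip_force: 35.0
```

Request:
step_arm(commands=[{"travel":[0,0,0.04],"turn":[0,0,0]},{"travel":[0,0,0.075],"turn":[0,0,0]},{"travel":[0,0,0.095],"turn":[0,0,0]},{"travel":[0,0,0.11],"turn":[0,0,0]},{"travel":[0,0,0.114],"turn":[0,0,0]}])

```text
time: 6.15
position: [0.414, -0.2969, 0.0856]
tool_rot: [-2.765, -1.485, 0.004]
ft_force: [-0.6, -0.2, -0.6]
grip_width: 0.133
grip_force: 35.0
```

```bash
python3 -c "
from h import *
plan([.414,-.299,.084],-33.5)
import cv2
b=ctrl.get_image('scene')[:,:,::-1]
cv2.imwrite('pics/f1.png',cv2.resize(b[100:300,120:370],None,fx=2.4,fy=2.4))"
```

```text
t 6.15 travel mm [-1.8  1.2  1.6] turn z [np.float64(-0.0), np.float64(180.0)] heading -33.52 pos [ 0.414  -0.2969  0.0856] tilt [-0.0035  0.0013 -1.    ] j7 0.12 F [-0.6 -0.2 -0.6] grip 0.133 34.98397707939148
```

View pics/f1.png

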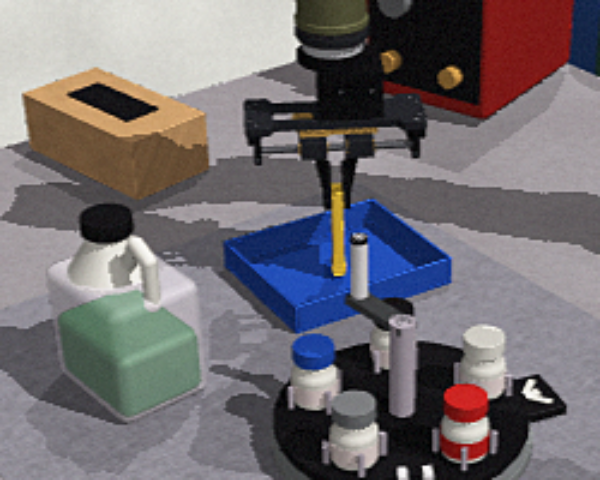

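The clip stands over the tray's middle (foot at (338,272)). Release.

Request:
step_arm(commands=[{"travel":[0,0,0.001],"turn":[0,0,0]},{"travel":[0,0,0.001],"turn":[0,0,0]},{"travel":[0,0,0.001],"turn":[0,0,0]},{"travel":[0,0,0.001],"turn":[0,0,0]},{"travel":[0,0,0.001],"turn":[0,0,0]}], gripper=0.7)

```text
time: 6.7
position: [0.4158, -0.2979, 0.0871]
tool_rot: [2.767, 1.487, 0.001]
ft_force: [-0.9, -0.2, 0.2]
grip_width: 0.502
grip_force: 0.0
```

Request:
step_arm(commands=[{"travel":[0,0,-0.005],"turn":[0,0,0]},{"travel":[0,0,-0.03],"turn":[0,0,0]},{"travel":[0,0,-0.07],"turn":[0,0,0]},{"travel":[0,0,-0.11],"turn":[0,0,0]},{"travel":[0,0,-0.15],"turn":[0,0,0]}])

```text
time: 7.2
position: [0.4151, -0.2979, 0.2386]
tool_rot: [2.768, 1.486, 0.001]
ft_force: [0.9, -0.9, -0.4]
grip_width: 0.702
grip_force: 0.0
```

Request:
step_arm(commands=[{"travel":[0,0,-0.04],"turn":[0,0,0]},{"travel":[0,0,-0.05],"turn":[0,0,0]},{"travel":[0,0,-0.05],"turn":[0,0,0]},{"travel":[0,0,-0.05],"turn":[0,0,0]}])

```text
time: 7.6
position: [0.415, -0.2975, 0.2855]
tool_rot: [-2.766, -1.486, 0.001]
ft_force: [0.7, 0.7, -0.2]
grip_width: 0.7
grip_force: 0.0
```

```bash
python3 -c "
from h import *
plan([.5538,-.080,.29],-33.5)
import cv2
b=ctrl.get_image('scene')[:,:,::-1]
a=ctrl.get_image('top')[:,:,::-1]
f=lambda i,x,y:cv2.resize(i[y:y+180,x:x+160],(400,450),interpolation=cv2.INTER_CUBIC)
cv2.imwrite('pics/g1.png',np.hstack([f(b,190,150),f(a,280,170)]))"
```

```text
t 7.6 travel mm [258.   -4.3  -4.5] turn z [np.float64(-0.0), np.float64(180.0)] heading -33.51 pos [ 0.415  -0.2975  0.2855] tilt [-1.3e-03  7.0e-04 -1.0e+00] j7 -0.03 F [ 0.7  0.7 -0.2] grip 0.7 0.0
```

View pics/g1.png

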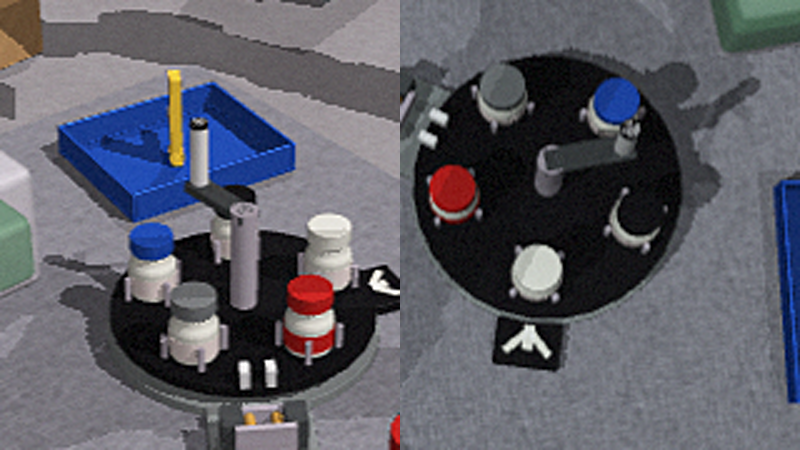

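Clip stands upright in the tray (175,115 left), jars intact, handle unmoved. Go over the handle.

Request:
step_arm(commands=[{"travel":[0.05,-0.001,0],"turn":[0,0,0]},{"travel":[0.1,-0.002,0],"turn":[0,0,0]},{"travel":[0.15,-0.003,0],"turn":[0,0,0]},{"travel":[0.2,-0.004,0],"turn":[0,0,0]},{"travel":[0.245,-0.004,0],"turn":[0,0,0]}])

```text
time: 8.2
position: [0.5476, -0.0886, 0.2849]
tool_rot: [-2.765, -1.487, 0.003]
ft_force: [0.5, -0.1, 0.7]
grip_width: 0.699
grip_force: 0.0
```

Request:
step_arm(commands=[{"travel":[0.013,0,0],"turn":[0,0,0]},{"travel":[0.013,0,0],"turn":[0,0,0]},{"travel":[0.013,0,0],"turn":[0,0,0]}])

```text
time: 8.5
position: [0.5535, -0.0824, 0.2857]
tool_rot: [2.769, 1.484, -0.004]
ft_force: [-0.4, -0.2, -0.2]
grip_width: 0.698
grip_force: 0.0
```

```bash
python3 -c "
from h import *
plan([.554,-.080,.167],-33.5)"
```

```text
t 8.5 travel mm [  2.5  -0.8 118.7] turn z [np.float64(-0.1), np.float64(179.9)] heading -33.63 pos [ 0.5535 -0.0824  0.2857] tilt [-0.0022 -0.0015 -1.    ] j7 -0.43 F [-0.4 -0.2 -0.2] grip 0.698 0.0
```

Request:
step_arm(commands=[{"travel":[0.002,-0.001,0.04],"turn":[0,0,0]},{"travel":[0.002,-0.001,0.075],"turn":[0,0,0]},{"travel":[0.002,-0.001,0.1],"turn":[0,0,0]},{"travel":[0.002,-0.001,0.118],"turn":[0,0,0]},{"travel":[0.002,-0.001,0.118],"turn":[0,0,0]}])

```text
time: 9.0
position: [0.5518, -0.0808, 0.1663]
tool_rot: [-2.769, -1.48, 0.007]
ft_force: [0.1, 0.6, 0.3]
grip_width: 0.703
grip_force: 0.0
```

Request:
step_arm(commands=[{"travel":[0,0,0],"turn":[0,0,0]},{"travel":[0,0,0],"turn":[0,0,0]},{"travel":[0,0,0],"turn":[0,0,0]},{"travel":[0,0,0],"turn":[0,0,0]},{"travel":[0,0,0],"turn":[0,0,0]}], gripper=0, force=25)

```text
time: 9.5
position: [0.5551, -0.0782, 0.1692]
tool_rot: [2.767, 1.487, 0.001]
ft_force: [-0.6, 0.1, -0.7]
grip_width: 0.332
grip_force: 0.0
```

Request:
step_arm(commands=[{"travel":[0,0,0],"turn":[0,0,0]},{"travel":[0,0,0],"turn":[0,0,0]},{"travel":[0,0,0],"turn":[0,0,0]},{"travel":[0,0,0],"turn":[0,0,0]},{"travel":[0,0,0],"turn":[0,0,0]}])

```text
time: 10.0
position: [0.5549, -0.078, 0.1688]
tool_rot: [-2.767, -1.487, -0.001]
ft_force: [-1.2, 1.1, 1.5]
grip_width: 0.178
grip_force: 25.0
```

```bash
python3 - <<'E'
from h import *
s=ctrl.get_state();p=s["position"];R=cv2.Rodrigues(s["tool_rot"])[0]
plan(p)
c=np.array([.551,-.0205]);print("r",np.hypot(*(p[:2]-c)))
a0=np.arctan2(*(p[:2]-c)[::-1])
# arc of 72 deg from here, offsets in tool axes, 20 rows
for d in np.arange(3.6,72.1,3.6):
    a=a0+np.radians(d);r=.06
    v=c+r*np.array([np.cos(a),np.sin(a)])-c-r*np.array([np.cos(a0),np.sin(a0)])
    print(round(d,1),(R.T@np.r_[v,0]*1000).round(1)[:2])
E
```

```text
t 10.0 travel mm [0. 0. 0.] turn z None heading -33.5 pos [ 0.5549 -0.078   0.1688] tilt [ 2.e-04  3.e-04 -1.e+00] j7 -0.4 F [-1.2  1.1  1.5] grip 0.178 25.000214874744415
r 0.05763056289509356
3.6 [2.4 2.9]
7.2 [4.9 5.7]
10.8 [7.7 8.3]
14.4 [10.6 10.7]
18.0 [13.6 12.9]
21.6 [16.8 15. ]
25.2 [20.1 16.8]
28.8 [23.5 18.4]
32.4 [27.  19.9]
36.0 [30.5 21. ]
39.6 [34.2 22. ]
43.2 [37.9 22.7]
46.8 [41.6 23.2]
50.4 [45.4 23.5]
54.0 [49.1 23.5]
57.6 [52.9 23.3]
61.2 [56.6 22.9]
64.8 [60.3 22.2]
68.4 [64.  21.3]
72.0 [67.6 20.1]
```

Request:
step_arm(commands=[{"travel":[0.001,0.0013,0],"turn":[0,0,0]},{"travel":[0.0024,0.0029,0],"turn":[0,0,0]},{"travel":[0.0049,0.0057,0],"turn":[0,0,0]},{"travel":[0.0077,0.0083,0],"turn":[0,0,0]},{"travel":[0.0106,0.0107,0],"turn":[0,0,0]}])

```text
time: 10.5
position: [0.5701, -0.0754, 0.1687]
tool_rot: [2.767, 1.486, 0.0]
ft_force: [-0.5, 0.7, 2.3]
grip_width: 0.171
grip_force: 25.0
```

Request:
step_arm(commands=[{"travel":[0.003,0.0022,0],"turn":[0,0,0]},{"travel":[0.0062,0.0043,0],"turn":[0,0,0]},{"travel":[0.0095,0.0061,0],"turn":[0,0,0]},{"travel":[0.0129,0.0077,0],"turn":[0,0,0]},{"travel":[0.0164,0.0092,0],"turn":[0,0,0]}])

```text
time: 11.0
position: [0.5868, -0.0673, 0.1687]
tool_rot: [2.767, 1.486, 0.0]
ft_force: [-0.1, -0.9, 2.5]
grip_width: 0.176
grip_force: 25.0
```

```bash
python3 -c "
from h import *
plan([.551+.06*np.cos(-.2675),-.0205+.06*np.sin(-.2675),.169])
p=ctrl.get_state()['position'][:2]-[.551,-.0205];print(np.hypot(*p),np.degrees(np.arctan2(p[1],p[0])))"
```

```text
t 11.0 travel mm [38.   1.3 -0.3] turn z None heading -33.54 pos [ 0.5868 -0.0673  0.1687] tilt [ 5.e-04 -9.e-04 -1.e+00] j7 -0.39 F [-0.1 -0.9  2.5] grip 0.176 25.000379383563995
0.05887332074511677 -52.57742072308303
```

Request:
step_arm(commands=[{"travel":[0.0035,0.0011,0],"turn":[0,0,0]},{"travel":[0.0072,0.0021,0],"turn":[0,0,0]},{"travel":[0.0109,0.0028,0],"turn":[0,0,0]},{"travel":[0.0146,0.0033,0],"turn":[0,0,0]},{"travel":[0.0184,0.0036,0],"turn":[0,0,0]}])

```text
time: 11.5
position: [0.6004, -0.054, 0.1688]
tool_rot: [2.766, 1.485, 0.001]
ft_force: [2.9, -3.7, 1.0]
grip_width: 0.176
grip_force: 25.0
```

Request:
step_arm(commands=[{"travel":[0.0037,0.0,0],"turn":[0,0,0]},{"travel":[0.0075,-0.0002,0],"turn":[0,0,0]},{"travel":[0.0112,-0.0006,0],"turn":[0,0,0]},{"travel":[0.0149,-0.0013,0],"turn":[0,0,0]},{"travel":[0.0186,-0.0022,0],"turn":[0,0,0]}])

```text
time: 12.0
position: [0.6094, -0.0367, 0.1688]
tool_rot: [2.766, 1.486, 0.004]
ft_force: [4.7, -3.5, -0.4]
grip_width: 0.175
grip_force: 25.0
```

Request:
step_arm(commands=[{"travel":[0.0018,-0.0006,0],"turn":[0,0,0]},{"travel":[0.0025,-0.0009,0],"turn":[0,0,0]},{"travel":[0.0025,-0.0009,0],"turn":[0,0,0]},{"travel":[0.0025,-0.0009,0],"turn":[0,0,0]}])

```text
time: 12.4
position: [0.6104, -0.0333, 0.1688]
tool_rot: [2.766, 1.487, 0.005]
ft_force: [5.6, -2.8, -0.6]
grip_width: 0.176
grip_force: 25.0
```

```bash
python3 - <<'E'
from h import *
plan([.551+.06*np.cos(-.2675),-.0205+.06*np.sin(-.2675),.169])
p=ctrl.get_state()['position'][:2]-[.551,-.0205];print(np.hypot(*p),np.degrees(np.arctan2(p[1],p[0])))
a=ctrl.get_image('top')[:,:,::-1];b=ctrl.get_image('scene')[:,:,::-1]
f=lambda i,x,y:cv2.resize(i[y:y+160,x:x+160],(400,400),interpolation=cv2.INTER_CUBIC)
cv2.imwrite('pics/i1.png',np.hstack([f(a,260,170),f(b,220,170)]))
c=np.array([.551,-.0205]);F=c-.085*np.array([np.cos(-.278),np.sin(-.278)])
print("want cap px",proj("top",[*F,.096]),(proj("top",[*F,.096])-[260,170])*2.5,"scene",(proj("scene",[*F,.096])-[220,170])*2.5)
E
```

```text
t 12.4 travel mm [-3.4  0.4 -0.2] turn z None heading -33.47 pos [ 0.6104 -0.0333  0.1688] tilt [ 3.8e-03  2.0e-04 -1.0e+00] j7 -0.44 F [ 5.6 -2.8 -0.6] grip 0.176 24.999810755252838
0.06074851522858535 -12.169409700699656
want cap px [335.08500364 277.17382339] [187.71250911 267.93455847] scene [252.50815476 171.61117069]
```

View pics/i1.png

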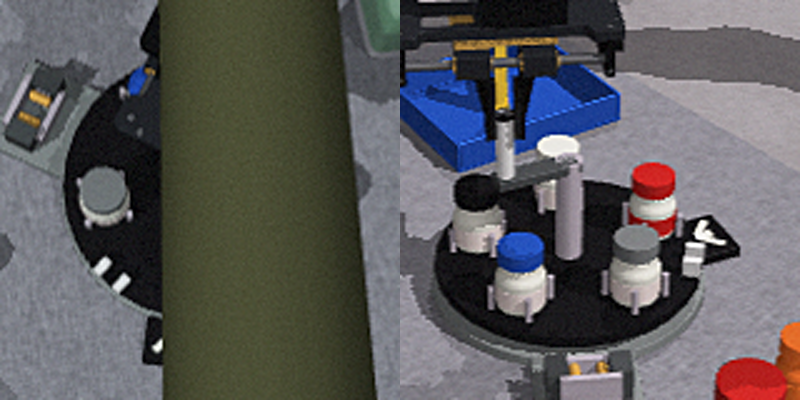

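Red cap at (254,173) in the scene crop against the wanted (252.5,172): within about 2 mm. Hold and check stillness.

Request:
step_arm(commands=[{"travel":[-0.001,0,0],"turn":[0,0,0]},{"travel":[-0.001,0,0],"turn":[0,0,0]},{"travel":[-0.001,0,0],"turn":[0,0,0]},{"travel":[-0.001,0,0],"turn":[0,0,0]},{"travel":[-0.001,0,0],"turn":[0,0,0]}])

```text
time: 13.0
position: [0.61, -0.0346, 0.1688]
tool_rot: [2.765, 1.486, 0.006]
ft_force: [5.6, -3.3, -2.6]
grip_width: 0.178
grip_force: 25.0
```

Request:
step_arm(commands=[{"travel":[0,0,0],"turn":[0,0,0]},{"travel":[0,0,0],"turn":[0,0,0]},{"travel":[0,0,0],"turn":[0,0,0]},{"travel":[0,0,0],"turn":[0,0,0]},{"travel":[0,0,0],"turn":[0,0,0]}])

```text
time: 13.5
position: [0.61, -0.0346, 0.1688]
tool_rot: [2.765, 1.486, 0.006]
ft_force: [5.5, -3.0, -2.5]
grip_width: 0.173
grip_force: 25.0
```

```bash
python3 - <<'E'
from h import *
c=np.array([.551,-.0205]);F=c-.085*np.array([np.cos(-.278),np.sin(-.278)])
b=ctrl.get_image('scene')[:,:,::-1];h=cv2.cvtColor(np.ascontiguousarray(b),cv2.COLOR_BGR2HSV)
m=cv2.inRange(h,(0,150,90),(8,255,255))|cv2.inRange(h,(172,150,90),(180,255,255))
k,_,st,cc=cv2.connectedComponentsWithStats(m[220:275,300:350])
for i in range(1,k):
    if st[i,4]>20: print(st[i],cc[i]+[300,220])
X=onz("scene",cc[1][0]+300,cc[1][1]+220,.090);print("cap err vs front (rough)",X[:2]-F)
s=ctrl.get_state();print(s["time"],s["position"],s["grip_force"],abs(s["qd"]).max())
E
```

```text
[ 13  16  18  14 208] [321.55288462 242.39423077]
[11 34 20 11 69] [323.13043478 259.79710145]
cap err vs front (rough) [0.00322065 0.00564015]
13.55 [ 0.61000725 -0.03458286  0.16881203] 24.999793767929077 0.001617070230583183
```

```bash
python3 -c "
from bench import ctrl
print(ctrl.close_job())"
```

```text
the job is handed in; nothing more can be done
None
```

The job is handed in: the clip was left standing in the blue tray, and the red-capped jar is held still at the arrow, within about 2–6 mm by camera, with the handle gripped at 25 N; the hand-in returned no verdict.

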